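Rack the sample cassettes and put the tray back

TASK

Slide the orange-handled gate of the white sample rack fully open, move every blue-gripped cassette from the round steel tray upright into a slot of its own, right down to the bottom, and then slide the gate fully shut over them. After that, push the empty tray along the bench, without lifting it, until it sits centred on the yellow ring. Leave the sample pots and the green box where they are.

Things in the scene. Friction and masses are not known exactly. Their poses are not given: they have to be found in the camera images.
- rack: White rack fixed to the bench, 232 mm (x) by 170 mm (y -43 to 127); origin on the bench under the row's middle. Four open-topped slots in a row at x = -78, -26, 26, 78 mm, y = 0, each 42 mm in x, 66 mm in y (3 mm play round a cassette), dark floor 6 mm and wall tops 22 mm above the bench. Dark rails at x = -110 and 110 mm, 47 mm tall, guide the gate on the +y side.
- gate (a joint): Retaining gate of the rack: flat aluminium plate 206 x 56 x 5 mm, top 39 mm above the bench, sliding along the rack's +y. Metres: 0 fully shut (plate over rack y 16 to 72 mm, covering one end of every slot, 4 mm above seated cassettes' shoulders), 0.045 fully open at its stop (slots clear). About 2 N friction, stays where left; may start up to 8 mm open.
- gate_handle (a point): Centre of the gate's orange handle, an upright block 50 mm along the rack's x, 12 mm along its y, 34 mm tall (39 to 73 mm above the bench). Moves with the gate; axes parallel to the rack's. Gate shut: at rack x = 0, y = 62, z = 56 mm. Free space on both its y sides.
- tray_center (a point): Round steel specimen tray, loose, 240 mm outside diameter, rim 22 mm tall and 5 mm thick, floor 4 mm thick, about 0.45 kg; the point is its centre, 11 mm above its underside. z up.
- mark: Yellow ring on the bench (132 mm outer radius, 122 mm inner radius, flat, no height): the place where the empty tray belongs. Origin at its centre, on the bench.
- cassette1_grip (a point): Sample cassette like an upside-down T, loose, about 120 g, bottom-heavy; may be absent. White base 36 (x) x 60 (y) x 24 mm tall; on its middle a blue grip block 22 (x) x 24 (y) x 44 mm tall. The point is the blue block's centre, 46 mm above the underside; z up. Starts standing on the tray. Fully down in a slot this point is 52 mm above the bench, its y along the rack's y, either way round.
- cassette2_grip (a point): Sample cassette like an upside-down T, loose, about 120 g, bottom-heavy; may be absent. White base 36 (x) x 60 (y) x 24 mm tall; on its middle a blue grip block 22 (x) x 24 (y) x 44 mm tall. The point is the blue block's centre, 46 mm above the underside; z up. Starts standing on the tray. Fully down in a slot this point is 52 mm above the bench, its y along the rack's y, either way round.
- cassette3_grip (a point): Sample cassette like an upside-down T, loose, about 120 g, bottom-heavy; may be absent. White base 36 (x) x 60 (y) x 24 mm tall; on its middle a blue grip block 22 (x) x 24 (y) x 44 mm tall. The point is the blue block's centre, 46 mm above the underside; z up. Starts standing on the tray. Fully down in a slot this point is 52 mm above the bench, its y along the rack's y, either way round.
- cassette4_grip (a point): Sample cassette like an upside-down T, loose, about 120 g, bottom-heavy; may be absent. White base 36 (x) x 60 (y) x 24 mm tall; on its middle a blue grip block 22 (x) x 24 (y) x 44 mm tall. The point is the blue block's centre, 46 mm above the underside; z up. Starts standing on the tray. Fully down in a slot this point is 52 mm above the bench, its y along the rack's y, either way round.
- pot1: Clear sample pot with a white lid, 55 mm across, 40 mm tall, loose on the bench; not part of the job. Origin at the centre of its underside.
- pot2: A second, identical sample pot; not part of the job.
- slidebox: Green slide box 85 x 60 x 30 mm, loose on the bench; not part of the job. Origin at the centre of its underside.
Not all that is in view belongs to the job. Leave any red look-alike of the part that bears cassette2_grip alone. Of the things that look like the part that bears tray_center, take the one that is nearest to the robot's base at the start.

How it is judged (in metres and radians):
On the way, in this order (a step that is already met when the one before it is completed fails the run):
1. the gate is slid fully open (value of joint gate above 0.038 m), for 0.2 s.
2. every cassette stands fully down in a slot, the gate still open (z of cassette1_grip in the frame of rack between 0.048 and 0.0555 m and x of cassette1_grip in the frame of rack between -0.095 and 0.095 m and y of cassette1_grip in the frame of rack between -0.01 and 0.01 m and angle between each of cassette1_grip, cassette2_grip, cassette3_grip, cassette4_grip's own z axis and vertical below 0.15 rad and z of cassette2_grip in the frame of rack between 0.048 and 0.0555 m and x of cassette2_grip in the frame of rack between -0.095 and 0.095 m and y of cassette2_grip in the frame of rack between -0.01 and 0.01 m and z of cassette3_grip in the frame of rack between 0.048 and 0.0555 m and x of cassette3_grip in the frame of rack between -0.095 and 0.095 m and y of cassette3_grip in the frame of rack between -0.01 and 0.01 m and z of cassette4_grip in the frame of rack between 0.048 and 0.0555 m and x of cassette4_grip in the frame of rack between -0.095 and 0.095 m and y of cassette4_grip in the frame of rack between -0.01 and 0.01 m and value of joint gate above 0.03 m), for 0.2 s.
3. the gate is slid fully shut over the cassettes (z of cassette1_grip in the frame of rack between 0.048 and 0.0555 m and x of cassette1_grip in the frame of rack between -0.095 and 0.095 m and y of cassette1_grip in the frame of rack between -0.01 and 0.01 m and angle between each of cassette1_grip, cassette2_grip, cassette3_grip, cassette4_grip's own z axis and vertical below 0.15 rad and z of cassette2_grip in the frame of rack between 0.048 and 0.0555 m and x of cassette2_grip in the frame of rack between -0.095 and 0.095 m and y of cassette2_grip in the frame of rack between -0.01 and 0.01 m and z of cassette3_grip in the frame of rack between 0.048 and 0.0555 m and x of cassette3_grip in the frame of rack between -0.095 and 0.095 m and y of cassette3_grip in the frame of rack between -0.01 and 0.01 m and z of cassette4_grip in the frame of rack between 0.048 and 0.0555 m and x of cassette4_grip in the frame of rack between -0.095 and 0.095 m and y of cassette4_grip in the frame of rack between -0.01 and 0.01 m and value of joint gate below 0.004 m), for 0.2 s.
4. the tray is pushed onto the yellow ring (horizontal distance between tray_center and mark below 0.02 m and height (world z) of tray_center below 0.015 m and angle between tray_center's own z axis and vertical below 0.05 rad), for 0.2 s.
At the end, for the whole second after the job is handed in: Every cassette present is upright (within 0.15 rad) and fully down in a slot (within 3.5 mm), the gate is shut to within 4 mm, and the tray lies flat and at rest with its centre within 20 mm of the ring's centre (all of step 3 and all of step 4 and linear speed of tray below 0.02 m/s); the robot touches nothing.
It fails at once if the tray is lifted or tipped up instead of being pushed along the bench (height (world z) of tray_center above 0.04 m or angle between tray_center's own z axis and vertical above 0.3 rad).
It fails at once if the sample pot is knocked away (distance of pot1 from where it was at the start of the episode above 0.03 m).
It fails at once if the sample pot is knocked away (distance of pot2 from where it was at the start of the episode above 0.03 m).
It fails at once if the green slide box is knocked away (distance of slidebox from where it was at the start of the episode above 0.03 m).
Of cassette1, cassette2, cassette3, cassette4 only 2 to 4 are there at a start; the rules pass over those that are not, and their reading is None.
At some moment in a run one of cassette1, cassette2, cassette3, cassette4, tray may be knocked a few centimetres aside while the robot is not near it.
Once in a run the grip may slacken for a moment while it holds something.
It also fails if it takes over 208 s, if anything falls off the work surface, if the arm or the gripper's body presses on something with over 40 N, if the wrist force passes 120 N, or if a joint passes its speed limit or range.

ROBOT

A 6-joint arm with a two-finger parallel gripper is mounted at the origin on the work surface. World frame = base frame: x ahead of the robot, y to its left, z up, the work surface at z = 0. Lengths are in mm, angles in rad, forces in N, time in s.
With the tool pointing down it reaches from about 300 to 775 mm from the base axis. Payload 14.6 kg.
Tool frame: the origin (TCP) lies at the very end of the fingers, on their centre line; the grasp point (between the pads) lies 19 mm behind it; z points along the fingers, y is the line along which they close (so a half turn about z gives the same grasp; the last joint's range is limited). The gripper opens to 94 mm and grips with 3 to 60 N. Pads are 16 mm wide; open, the fingers measure 119 mm over their backs; the gripper's body (75 mm by 177 mm) begins 78 mm behind the grasp point.
Start: joints at [-1.19, 0.3, 1.521, -0, 1.321, -0.067], TCP at [238.133, -495.764, 176.546] pointing down, gripper open.
Joint ranges: [-3.03, 3.03], [-0.79, 2.21], [0.23, 2.52], [-1.04, 4.18], [0, 3.07], [-2.55, 2.55]. Speed limits (rad/s): [2.22, 2.22, 2.57, 3.14, 3.14, 3.14].

INTERFACE

Orientations are given as [roll, pitch, yaw] about the fixed x, y, z axes, in that order (R = Rz(yaw) Ry(pitch) Rx(roll)).
In Python, from cell import manip, optics gives the robot as it stands.
- The arm moves only by the shell command python3 -m crank 'ROWS' [FORCE]. ROWS is JSON, a list of rows, each a list of 7 numbers: the opening in per cent of the stroke, from 0 (shut) to 100 (fully open), then the shift along the tool's x, y, z in mm, then the turn, a rotation vector about the tool's x, y, z in rad. A call has 1 to 10 rows; each row is the pose to reach, as a shift and turn from the pose commanded when the call began, along the tool's axes at that moment; what a row does not reach only later rows make up. A row lasts 1/10 s, in which the tool goes at most 50 mm and 8.59 degrees, less where a joint would pass 70% of its speed; a pose out of reach is approached as far as the arm can. A call with a gripper value outside its range is refused whole. The fingers move at their own pace and stop on an object; FORCE is the grip in N (left out, the last holds). Time passes only in rows, so rows that repeat a pose let the fingers close. It gives the time, the measured TCP pose, the force, the opening and the grip force at its end, in the units of the state.
- manip.read_state(): the state, without advancing time (a new reading comes with each control period).
- optics.camera(name): name is "side" or "top" or "wrist"; returns (picture, depth): 480x640x3 uint8, red, green, blue; 480x640 float32, mm along the optical axis (not along the pixel's ray), 0 where there is no reading.
- optics.calibration(name): a dict with "camera_matrix" (3x3 intrinsics, pixels), "R" (3x3) and "t" (3): a world point X has camera coordinates R X + t. Camera axes: x right, y down, z forward; pixel columns grow to the right and rows downward; lengths in mm; the calibration is good to about 2 mm. A picture is of the moment at which its call begins: read the wrist's pose just before it. calibration takes no time and is no camera call; for the wrist camera it gives the pose at the moment of the call.
- manip.sign_off(): hands the job in; it is judged then, once.
The state is a dict: "clock": time; "joints": joint angles; "qd": joint speeds; "effort": joint torques, N m; "eef_pos": TCP position; "eef_rot": TCP orientation; "wrist_force": force on the tool from outside, world axes, zero at the start; "moment": the same for the moment, N m; "finger_gap": finger opening in mm; "finger_force": force on a finger pad.
Only numpy, scipy, OpenCV 4.12 (cv2) and the standard library are available. Lean on these libraries where they do the work, as an engineer would, in place of code of your own. Each camera call takes 0.05 s, during which the arm holds its last target. There are 200 camera calls.

## Working session

There is one attempt and no reset: what is moved stays moved. The work goes in short steps, Python scripts to look and compute and a shell command to move; the robot and the scene stay as the last step left them, time stands still between calls to the robot, and variables do not carry over. Pictures are saved under pics/ and viewed, at most 14 in all, crops included, and the job is handed in when it is done.

```bash
ls; mkdir -p pics
python3 - <<'E'
from cell import manip, optics
import cv2, numpy as np
print(manip.read_state())
for n in ("top","side"):
    p,d=optics.camera(n); cv2.imwrite(f"pics/{n}0.png",p[:,:,::-1]); np.save(f"pics/{n}0.npy",d)
    print(n,optics.calibration(n))
E
```

```text
pics
{'clock': 0.0, 'joints': array([-1.18957502e+00,  3.00453739e-01,  1.52161668e+00, -7.00859091e-06,
        1.32074049e+00, -6.65954739e-02]), 'qd': array([-0.00057418,  0.00072556,  0.000608  , -0.00092859,  0.00080349,
       -0.00056866]), 'effort': array([ 1.60380077e-04, -5.31801796e+01, -3.52737164e+01,  7.08625861e-02,
        2.43458507e-02, -9.96462586e-05]), 'eef_pos': array([ 238.02616867, -495.46663052,  175.98083319]), 'eef_rot': array([-3.14037665e+00, -7.42968945e-05,  4.47818471e-01]), 'wrist_force': array([-0.11436745, -0.48276975,  0.00481751]), 'moment': array([ 0.00858841,  0.00295896, -0.02073148]), 'finger_force': 0.0, 'finger_gap': 93.90398567516065}
top {'camera_matrix': array([[516.68018766,   0.        , 317.63240159],
       [  0.        , 516.68018766, 240.42655129],
       [  0.        ,   0.        ,   1.        ]]), 'R': array([[-0.01375551, -0.99987807, -0.00739113],
       [-0.99461245,  0.01444188, -0.10265236],
       [ 0.10274659,  0.00593927, -0.99468983]]), 't': array([-103.34939782,  578.35151426, 1297.76156782])}
side {'camera_matrix': array([[576.39558252,   0.        , 313.84884247],
       [  0.        , 576.39558252, 235.94973088],
       [  0.        ,   0.        ,   1.        ]]), 'R': array([[-0.99359382, -0.11041068,  0.02409991],
       [-0.08177853,  0.55527915, -0.82763357],
       [ 0.07799741, -0.82430246, -0.56075116]]), 't': array([ 538.92901555,  159.57338953, 1387.83049451])}
```

View pics/top0.png

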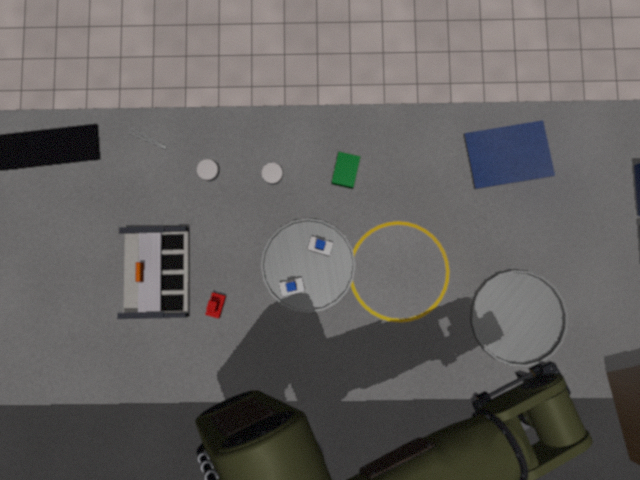

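View pics/side0.png

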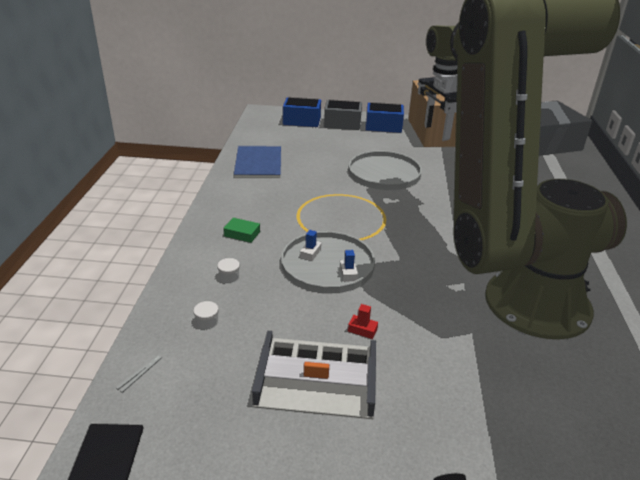

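Top view: the rack is at (155,270) with its orange handle at (139,271), the pots at (207,169) and (272,173), and the green box at (346,170). The blue-gripped cassettes are at (320,244) and (291,286). The ring is at (399,271).

Look-alikes:
- **Cassette:** the red one at (215,305) is to be left alone. The two blue ones on the tray are wanted.
- **Tray:** tray A is at (307,265) and tray B at (518,317). Tray A is nearer the base, which projects to about (276,470), and it holds the cassettes, so I take A.

```bash
cat > h.py <<'E'
from cell import manip, optics
import cv2, numpy as np
from scipy.spatial.transform import Rotation as Ro
HSV={'blue':((105,150,60),(125,255,255)),'orange':((5,150,120),(16,255,255)),'yellow':((20,120,100),(30,255,255)),'dark':((0,0,0),(180,120,45)),'white':((0,0,165),(180,45,255))}
def shot(n,save=None):
    c=optics.calibration(n); p,d=optics.camera(n)
    if save: cv2.imwrite(f'pics/{save}.png',p[:,:,::-1])
    return p,d,c
def mask(p,k): return cv2.inRange(cv2.cvtColor(p,cv2.COLOR_RGB2HSV),*map(np.array,HSV[k]))
def blobs(m,lo,hi):
    cs,_=cv2.findContours(m,cv2.RETR_EXTERNAL,cv2.CHAIN_APPROX_NONE)
    return [c for c in cs if lo<cv2.contourArea(c)<hi]
def cen(c): M=cv2.moments(c); return np.array([M['m10'],M['m01']])/M['m00']
def ray(c,uv):
    uv=np.atleast_2d(uv); v=np.c_[uv,np.ones(len(uv))]@np.linalg.inv(c['camera_matrix']).T@c['R']
    return -c['R'].T@c['t'], v
def plane(c,uv,z):
    o,v=ray(c,uv); return o+v*((z-o[2])/v[:,2])[:,None]
def tri(c1,u1,c2,u2):
    P=[c['camera_matrix']@np.c_[c['R'],c['t']] for c in (c1,c2)]
    X=cv2.triangulatePoints(P[0],P[1],np.array(u1,float).reshape(2,1),np.array(u2,float).reshape(2,1)); return (X[:3]/X[3]).ravel()
def tcp():
    s=manip.read_state(); return s['eef_pos'],Ro.from_euler('xyz',s['eef_rot']),s
def rel(target,yaw):
    """rows shift/turn from current pose to a tool-down pose; yaw = world angle of tool y (closing line) mod pi"""
    p,R,s=tcp(); y=R.as_matrix()[:,1]; cur=np.arctan2(y[1],y[0]); d=(yaw-cur+np.pi/2)%np.pi-np.pi/2
    x=R.as_matrix()[:,0]; dR=R.inv()*Ro.from_euler('z',d)*R
    return (R.inv().apply(np.array(target)-p)).round(1), dR.as_rotvec().round(3), s['joints'][5].round(2)
E
python3 - <<'E'
from h import *
(pt,_,ct),(ps,_,cs)=shot('top'),shot('side')
mt,ms=mask(pt,'blue'),mask(ps,'blue')
bt=[c for c in blobs(mt,40,600)]; bs=blobs(ms,30,600)
for c in bt: print('T',cen(c).round(1),cv2.contourArea(c),plane(ct,cen(c),60).round(1))
for c in bs: print('S',cen(c).round(1),cv2.contourArea(c))
for k in bt:
  for j in bs: print('tri',cen(k).round(),cen(j).round(),tri(ct,cen(k),cs,cen(j)).round(1))
ot=max(blobs(mask(pt,'orange'),10,900),key=cv2.contourArea);os_=max(blobs(mask(ps,'orange'),10,900),key=cv2.contourArea)
print('handle',cen(ot),cen(os_),tri(ct,cen(ot),cs,cen(os_)).round(1),plane(ct,cen(ot),73))
# ring
ys=np.argwhere(mask(pt,'yellow')>0)[:,::-1]; W=plane(ct,ys,0)[:,:2]
ctr,r=cv2.minEnclosingCircle(W.astype(np.float32)); print('ring',ctr,r)
# dark slots
for c in blobs(mask(pt,'dark')[200:340,150:200],100,900):
    c=c+np.array([150,200]); print('slot',cen(c).round(1),cv2.contourArea(c),plane(ct,cen(c),22).round(1), cv2.minAreaRect(c)[1:])
# trays: rim circles
g=cv2.GaussianBlur(cv2.cvtColor(pt,cv2.COLOR_RGB2GRAY),(3,3),0)
h=cv2.HoughCircles(g,cv2.HOUGH_GRADIENT,1,60,param1=80,param2=25,minRadius=40,maxRadius=56)
for q in h[0]: print('circ',q,plane(ct,q[:2],22).round(1))
for uv,z,n in [((207,169),40,'pot'),((272,173),40,'pot'),((346,170),30,'box'),((215,305),30,'red')]: print(n,plane(ct,uv,z).round(0))
cv2.imwrite('pics/crop.png',cv2.resize(np.hstack([pt[210:330,110:360]]),None,fx=3.2,fy=3.2,interpolation=cv2.INTER_CUBIC)[:,:,::-1])
E
```

```text
T [290.9 286.1] 47.5 [[460.5 -43.6  60. ]]
T [319.8 244. ] 47.5 [[ 564.7 -117.1   60. ]]
S [349.2 258.7] 102.0
S [310.7 238.6] 115.5
tri [291. 286.] [349. 259.] [460.3 -43.1  50.1]
tri [291. 286.] [311. 239.] [517.8 -41.3 106. ]
tri [320. 244.] [349. 259.] [ 515.  -117.     1.7]
tri [320. 244.] [311. 239.] [ 565.2 -117.1   50.2]
handle [137.5 271.5] [316.37204301 364.93333333] [501.7 336.6  68.7] [[501.49861032 335.04040495  73.        ]]
ring (496.5589294433594, -320.9418029785156) 132.07183837890625
slot [171.3 302.6] 279.5 [[423.3 264.7  22. ]] ((14.422204971313477, 21.68877601623535), 86.8201675415039)
slot [171.7 281.7] 270.0 [[476.5 264.6  22. ]] ((14.0, 21.0), 90.0)
slot [172.1 261.6] 255.0 [[528.2 264.3  22. ]] ((14.0, 20.0), 90.0)
slot [172.1 241.6] 255.5 [[580.  265.1  22. ]] ((13.0, 20.0), 90.0)
circ [307.5 264.5  42.7] [[515.8 -84.6  22. ]]
circ [517.5 315.5  45.5] [[ 378.7 -616.    22. ]]
circ [398.5 270.5  46.5] [[ 497.1 -317.8   22. ]]
pot [[766. 172.  40.]]
pot [[753.   4.  40.]]
box [[ 760. -188.   30.]]
red [[416. 151.  30.]]
```

View pics/crop.png

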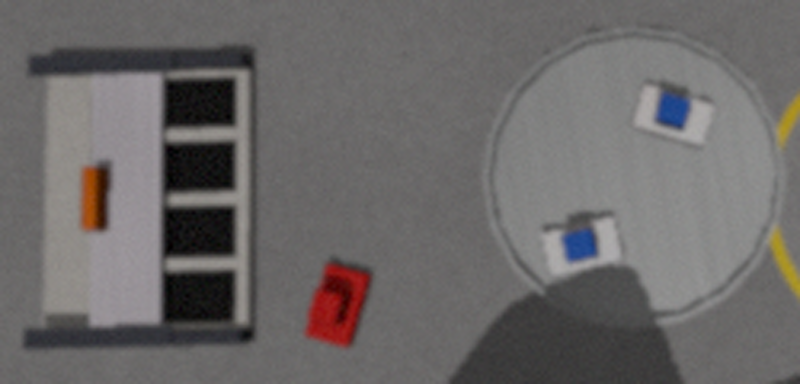

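The crop confirms two blue cassettes standing on tray A, the red look-alike lying off the tray, and a rack yaw near 0 with the gate almost shut.

```bash
python3 -c "
from h import *
print(rel([501.5,250,230],np.pi/2)); c=optics.calibration('wrist'); print(c['camera_matrix'][0,0],-c['R'].T@c['t'],c['R'][2])"
```

```text
(array([ 560.3, -558.1,  -53.4]), array([-0.   ,  0.   ,  0.448]), np.float64(-0.07))
393.96584398596667 [ 304.18374204 -463.39928995  383.9053004 ] [-0.22914427 -0.10940321 -0.96722481]
```

```bash
python3 -m crank '[[100,560,-558,-53,0,0,0.448],[100,560,-558,-53,0,0,0.448],[100,560,-558,-53,0,0,0.448],[100,560,-558,-53,0,0,0.448],[100,560,-558,-53,0,0,0.448],[100,560,-558,-53,0,0,0.448],[100,560,-558,-53,0,0,0.448],[100,560,-558,-53,0,0,0.448],[100,560,-558,-53,0,0,0.448],[100,560,-558,-53,0,0,0.448]]'; python3 -c "
from h import *
print(rel([501.5,250,230],np.pi/2))"
```

```text
clock: 1.2
eef_pos: [403.3, -26.6, 210.1]
eef_rot: [3.141, -0.001, -0.0]
wrist_force: [1.1, -0.3, 0.4]
finger_gap: 94.2
finger_force: 0.0
(array([  98.1, -276.6,  -19.8]), array([ 0.,  0., -0.]), np.float64(1.41))
```

```bash
python3 -m crank '[[100,98,-277,-20,0,0,0],[100,98,-277,-20,0,0,0],[100,98,-277,-20,0,0,0],[100,98,-277,-20,0,0,0],[100,98,-277,-20,0,0,0],[100,98,-277,-20,0,0,0],[100,98,-277,-20,0,0,0],[100,98,-277,-20,0,0,0],[100,98,-277,-20,0,0,0]]'; python3 -c "
from h import *
print(tcp()[2]['joints'])
p,d,c=shot('wrist','w1'); print(c)"
```

```text
clock: 2.1
eef_pos: [501.0, 247.4, 229.7]
eef_rot: [3.141, 0.0, -0.001]
wrist_force: [0.4, 0.7, -0.3]
finger_gap: 94.1
finger_force: 0.0
[ 3.93158358e-01  2.85084412e-01  1.41672230e+00 -1.26753262e-04
  1.44011533e+00  1.96490276e+00]
{'camera_matrix': array([[393.96584399,   0.        , 329.53294878],
       [  0.        , 393.96584399, 242.99996022],
       [  0.        ,   0.        ,   1.        ]]), 'R': array([[-1.13624085e-03, -9.99999254e-01,  4.47929951e-04],
       [-9.67169431e-01,  1.21277055e-03,  2.54129537e-01],
       [-2.54129891e-01, -1.44471795e-04, -9.67170087e-01]]), 't': array([248.30312965, 444.03074732, 569.03910014])}
```

View pics/w1.png

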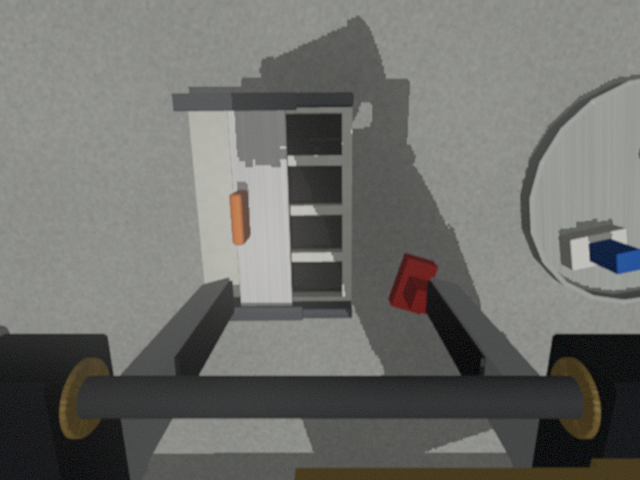

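Wrist view: the handle is at (239,218), the slots are at x≈290–342 on rows 113–297, and the rack's outer front edge is at x≈352. The red look-alike is at (413,283).

Run:
```python
from h import *
p=cv2.imread('pics/w1.png')[:,:,::-1].copy(); c=optics.calibration('wrist')
g=cv2.cvtColor(p,cv2.COLOR_RGB2GRAY).astype(int)
for r in (185,232): print(r,g[r,280:362].tolist())
for r in (135,185,232,275):
    print('front edge',r,plane(c,[(352,r)],22).round(1),'slot y- edge',plane(c,[(342,r)],22).round(1))
print('dividers col', g[105:300,328].tolist())
o=max(blobs(mask(p,'orange'),10,2000),key=cv2.contourArea); print(cv2.boundingRect(o),cv2.boxPoints(cv2.minAreaRect(o)))
pt,_,ct=shot('top'); ot=max(blobs(mask(pt,'orange'),10,900),key=cv2.contourArea)
print('handle tri',tri(c,cen(o),ct,cen(ot)).round(1),plane(c,[(233,192),(233,243),(248,215)],73).round(1))
```

```text
185 [185, 188, 188, 191, 188, 188, 183, 158, 107, 64, 59, 59, 61, 62, 62, 59, 61, 62, 60, 58, 64, 57, 56, 57, 54, 57, 57, 57, 54, 51, 48, 51, 49, 51, 48, 48, 48, 51, 48, 44, 50, 47, 47, 44, 42, 43, 47, 42, 42, 45, 45, 41, 41, 42, 39, 42, 45, 39, 43, 38, 39, 66, 103, 117, 120, 118, 119, 121, 118, 118, 120, 113, 98, 88, 90, 89, 89, 90, 88, 89, 90, 88]
232 [187, 186, 184, 185, 188, 189, 191, 190, 177, 142, 95, 64, 63, 65, 69, 65, 69, 66, 66, 63, 62, 68, 63, 66, 63, 68, 62, 63, 61, 60, 58, 61, 61, 59, 60, 60, 60, 60, 57, 56, 56, 56, 53, 56, 53, 52, 56, 54, 46, 52, 49, 44, 45, 41, 46, 41, 48, 41, 41, 39, 47, 62, 94, 112, 118, 117, 118, 116, 115, 118, 114, 106, 96, 88, 86, 85, 85, 89, 87, 92, 91, 88]
front edge 135 [[578.9 224.6  22. ]] slot y- edge [[578.9 234.8  22. ]]
front edge 185 [[528.2 224.   22. ]] slot y- edge [[528.3 234.5  22. ]]
front edge 232 [[477.6 223.3  22. ]] slot y- edge [[477.6 234.2  22. ]]
front edge 275 [[428.4 222.7  22. ]] slot y- edge [[428.4 233.8  22. ]]
dividers col [43, 64, 97, 120, 123, 125, 119, 107, 79, 53, 39, 35, 38, 36, 38, 37, 36, 41, 38, 37, 38, 38, 34, 40, 36, 39, 38, 39, 37, 39, 39, 35, 42, 42, 42, 43, 36, 42, 39, 44, 36, 37, 31, 41, 37, 39, 40, 34, 43, 66, 94, 114, 121, 120, 121, 119, 121, 121, 122, 116, 98, 64, 41, 36, 42, 40, 43, 38, 45, 40, 40, 47, 38, 43, 44, 45, 38, 49, 42, 44, 42, 42, 43, 43, 50, 43, 46, 48, 47, 42, 46, 45, 48, 48, 46, 46, 44, 53, 67, 85, 104, 111, 118, 119, 117, 119, 117, 117, 118, 101, 73, 52, 48, 45, 48, 46, 47, 47, 45, 50, 50, 46, 47, 51, 48, 52, 48, 46, 50, 54, 52, 51, 53, 54, 53, 55, 53, 53, 54, 52, 57, 48, 52, 64, 78, 87, 117, 161, 187, 192, 191, 190, 191, 191, 189, 174, 137, 87, 53, 50, 55, 58, 50, 54, 52, 53, 53, 54, 50, 55, 54, 51, 53, 54, 51, 52, 51, 54, 51, 51, 50, 57, 53, 47, 43, 52, 61, 79, 84, 84, 91, 98, 109, 115, 116]Traceback (most recent call last):
  File "<stdin>", line 8, in <module>
ValueError: max() iterable argument is empty
```

```bash
sed -i "s/'orange':((5,150,120)/'orange':((5,120,110)/" h.py
python3 - <<'E'
from h import *
p=cv2.imread('pics/w1.png')[:,:,::-1].copy(); c=optics.calibration('wrist')
for r,x in ((165.5,47),(214.7,-5),(261.8,-57)): q=plane(c,[(328,r)],22)[0]; print('rack x0',q[0]-x)
print(cv2.cvtColor(p,cv2.COLOR_RGB2HSV)[[205,218,230],[239,240,240]])
m=cv2.inRange(cv2.cvtColor(p,cv2.COLOR_RGB2HSV),(0,100,90),(18,255,255)); m[:,300:]=0; m[320:]=0
o=max(blobs(m,10,3000),key=cv2.contourArea); print(cv2.boundingRect(o),cen(o))
pt,_,ct=shot('top'); ot=max(blobs(mask(pt,'orange'),10,900),key=cv2.contourArea)
print('handle tri',tri(c,cen(o),ct,cen(ot)).round(1),plane(c,[(232,192),(232,243)],73).round(1),cv2.boundingRect(ot))
E
```

```text
rack x0 501.41483376232645
rack x0 501.6302471352497
rack x0 500.83657977067946
[[ 12 142 187]
 [ 12 145 185]
 [ 12 136 193]]
(230, 193, 15, 52) [237.1462963  218.20833333]Traceback (most recent call last):
  File "<stdin>", line 7, in <module>
ValueError: max() iterable argument is empty
```

```bash
python3 -m crank '[[100,0,-45,10,0,0,0],[100,0,-88,40,0,0,0],[100,0,-88,90,0,0,0],[100,0,-88,130,0,0,0],[100,0,-88,160,0,0,0],[100,0,-88,175,0,0,0],[100,0,-88,184,0,0,0],[100,0,-88,184,0,0,0]]'; python3 -m crank '[[0,0,0,0,0,0,0],[0,0,0,0,0,0,0],[0,0,0,0,0,0,0],[0,0,0,0,0,0,0],[0,0,0,0,0,0,0],[0,0,0,0,0,0,0],[0,0,0,0,0,0,0],[0,0,0,0,0,0,0],[0,0,0,0,0,0,0],[0,0,0,0,0,0,0]]' 20
```

```text
clock: 3.0
eef_pos: [501.5, 336.0, 46.0]
eef_rot: [-3.142, -0.0, -0.001]
wrist_force: [0.1, -0.1, -0.1]
finger_gap: 94.2
finger_force: 0.0
clock: 4.0
eef_pos: [501.2, 336.3, 45.8]
eef_rot: [3.142, 0.0, -0.0]
wrist_force: [-0.7, -0.1, 0.9]
finger_gap: 17.4
finger_force: 0.0
```

```bash
python3 -m crank '[[0,0,0,0,0,0,0],[0,0,0,0,0,0,0],[0,0,0,0,0,0,0],[0,0,0,0,0,0,0]]'; python3 -m crank '[[0,0,-10,0,0,0,0],[0,0,-20,0,0,0,0],[0,0,-28,0,0,0,0],[0,0,-34,0,0,0,0],[0,0,-36,0,0,0,0],[0,0,-36,0,0,0,0]]'
```

```text
clock: 4.4
eef_pos: [501.2, 336.3, 45.8]
eef_rot: [-3.142, -0.0, -0.0]
wrist_force: [0.2, -0.2, -0.0]
finger_gap: 0.3
finger_force: 0.0
clock: 5.0
eef_pos: [501.1, 372.6, 45.7]
eef_rot: [3.142, 0.0, 0.0]
wrist_force: [0.2, 0.1, -0.2]
finger_gap: 0.9
finger_force: 0.0
```

```bash
python3 -c "
from h import *
p,d,c=shot('side'); q,d,c=shot('wrist')
cv2.imwrite('pics/b.png',np.hstack([cv2.resize(p[280:440,210:420],(400,300)),cv2.resize(q,(400,300))])[:,:,::-1])"
```

```text
(no output)
```

View pics/b.png

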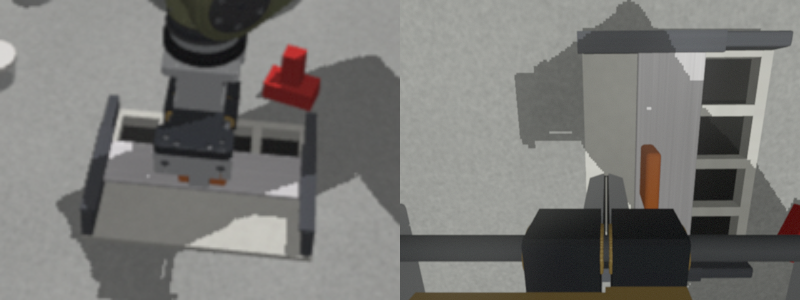

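Run:
```python
from h import *
p,d,c=shot('wrist'); print(tcp()[0])
m=cv2.inRange(cv2.cvtColor(p,cv2.COLOR_RGB2HSV),(0,100,90),(18,255,255)); m[:, :350]=0; m[330:]=0
o=max(blobs(m,10,5000),key=cv2.contourArea); r=cv2.boundingRect(o);print(r)
for z in (39,73): print(z,plane(c,[(r[0],r[1]+2),(r[0]+r[2],r[1]+2),(r[0],r[1]+r[3])],z).round(1))
i=np.argwhere(m>0); dd=d[i[:,0],i[:,1]]; o_,v=ray(c,i[:,::-1]); X=o_+v*dd[:,None]; print(np.percentile(X,[2,50,98],axis=0).round(1))
```

```text
[501.23747426 372.0730186   45.77362229]
(384, 232, 33, 98)
39 [[523.4 342.1  39. ]
 [523.4 323.7  39. ]
 [464.5 340.1  39. ]]
73 [[531.5 347.   73. ]
 [531.5 331.4  73. ]
 [481.9 345.3  73. ]]
[[482.6 331.2  47.2]
 [508.4 337.7  71.9]
 [526.4 342.2  73.5]]
```

Run:
```python
from h import *
p,d,c=shot('wrist')
cv2.imwrite('pics/c.png',p[200:420,240:480,::-1])
for r in range(270,420,12): 
    u=[(322,r),(334,r)]; o,v=ray(c,u); X=o+v*d[[r,r],[322,334]][:,None]; print(r,X.round(0).tolist())
```

```text
270 [[491.0, 378.0, 6.0], [491.0, 370.0, 4.0]]
282 [[510.0, 376.0, 81.0], [511.0, 370.0, 81.0]]
294 [[510.0, 376.0, 96.0], [511.0, 371.0, 96.0]]
306 [[511.0, 376.0, 109.0], [511.0, 371.0, 109.0]]
318 [[511.0, 375.0, 120.0], [509.0, 371.0, 117.0]]
330 [[511.0, 375.0, 129.0], [510.0, 371.0, 127.0]]
342 [[511.0, 375.0, 138.0], [509.0, 371.0, 135.0]]
354 [[511.0, 375.0, 145.0], [509.0, 371.0, 142.0]]
366 [[533.0, 374.0, 187.0], [533.0, 372.0, 186.0]]
378 [[533.0, 374.0, 190.0], [532.0, 372.0, 189.0]]
390 [[531.0, 374.0, 191.0], [529.0, 372.0, 188.0]]
402 [[529.0, 374.0, 192.0], [527.0, 372.0, 189.0]]
414 [[527.0, 374.0, 193.0], [524.0, 372.0, 189.0]]
```

View pics/c.png

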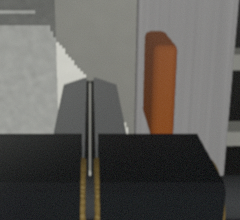

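The crop shows the closed fingers (image column ~90) beside the handle. The depth puts their tips near z≈76, not 46, so they closed above the handle. I'll check the tips with the gripper open.

```bash
python3 -m crank '[[100,0,0,-40,0,0,0],[100,0,0,-60,0,0,0],[100,0,0,-60,0,0,0],[100,0,0,-60,0,0,0],[100,0,0,-60,0,0,0],[100,0,0,-60,0,0,0],[100,0,0,-60,0,0,0],[100,0,0,-60,0,0,0],[100,0,0,-60,0,0,0],[100,0,0,-60,0,0,0]]';python3 - <<'E'
from h import *
p,d,c=shot('wrist','d'); P=tcp()[0]; print(P)
vv,uu=np.mgrid[0:480,0:640]; uv=np.c_[uu.ravel(),vv.ravel()]
o,v=ray(c,uv); X=o+v*d.ravel()[:,None]
# finger points: near tool axis x (|x-tcp|<14), y within 65
for s in (1,-1):
    k=(abs(X[:,0]-P[0])<14)&(s*(X[:,1]-P[1])>30)&(s*(X[:,1]-P[1])<75)&(X[:,2]>P[2]-15)&(X[:,2]<P[2]+110)
    Q=X[k]; print(k.sum(),'zmin rel tcp',np.sort(Q[:,2])[:400:40]-P[2]); 
    l=Q[Q[:,2]<np.percentile(Q[:,2],10)]; print(l.mean(0)-P, l.min(0)-P,l.max(0)-P)
E
```

```text
clock: 6.2
eef_pos: [501.2, 372.3, 105.7]
eef_rot: [3.142, 0.0, -0.0]
wrist_force: [0.7, -0.4, -1.1]
finger_gap: 76.8
finger_force: 0.0
[501.21847367 372.33328528 105.7620925 ]
5258 zmin rel tcp [27.36409019 30.4165917  32.02106443 33.41842643 34.64630962 35.89774267
 37.17612857 37.96295839 39.1213438  40.19441634]
[ 4.80286484 41.55130963 37.29656316] [-8.42189949 38.64388988 27.36409019] [10.05927937 50.84016078 44.42054701]
5256 zmin rel tcp [27.85523319 30.08530378 31.88984425 33.50558456 34.74942794 35.97271621
 37.11849965 38.34349348 39.18557888 40.26664035]
[  4.83418515 -40.63722924  37.33396127] [ -8.31093955 -49.96955993  27.85523319] [ 10.01668985 -37.67317752  44.38390796]
```

```bash
python3 -m crank '[[100,0,35.5,0,0,0,0],[100,0,35.5,0,0,0,0],[100,0,35.5,30,0,0,0],[100,0,35.5,50,0,0,0],[100,0,35.5,65,0,0,0],[100,0,35.5,75,0,0,0],[100,0,35.5,82,0,0,0],[100,0,35.5,84,0,0,0]]'; python3 -m crank '[[0,0,0,0,0,0,0],[0,0,0,0,0,0,0],[0,0,0,0,0,0,0],[0,0,0,0,0,0,0],[0,0,0,0,0,0,0],[0,0,0,0,0,0,0],[0,0,0,0,0,0,0],[0,0,0,0,0,0,0],[0,0,0,0,0,0,0],[0,0,0,0,0,0,0]]' 20;python3 -m crank '[[0,0,0,0,0,0,0],[0,0,0,0,0,0,0]]'
```

```text
clock: 7.05
eef_pos: [501.2, 336.9, 21.5]
eef_rot: [3.141, 0.0, -0.0]
wrist_force: [-0.4, 0.1, 0.5]
finger_gap: 94.1
finger_force: 0.0
clock: 8.05
eef_pos: [501.2, 336.8, 21.8]
eef_rot: [3.142, 0.0, -0.0]
wrist_force: [0.5, -0.2, -0.5]
finger_gap: 17.3
finger_force: 0.0
clock: 8.25
eef_pos: [501.2, 336.7, 21.8]
eef_rot: [3.141, 0.0, -0.0]
wrist_force: [0.8, -0.9, 0.0]
finger_gap: 11.8
finger_force: 20.0
```

```bash
python3 -m crank '[[0,0,-8,0,0,0,0],[0,0,-16,0,0,0,0],[0,0,-24,0,0,0,0],[0,0,-31,0,0,0,0],[0,0,-34,0,0,0,0],[0,0,-36,0,0,0,0],[0,0,-36,0,0,0,0]]';  python3 -m crank '[[0,0,-1.5,0,0,0,0],[0,0,-3,0,0,0,0],[0,0,-3,0,0,0,0],[0,0,-3,0,0,0,0]]'
```

```text
clock: 8.95
eef_pos: [501.0, 373.3, 21.8]
eef_rot: [-3.141, 0.0, 0.0]
wrist_force: [-4.6, 1.5, 1.1]
finger_gap: 11.9
finger_force: 20.0
clock: 9.35
eef_pos: [500.9, 374.1, 21.7]
eef_rot: [3.139, 0.002, -0.001]
wrist_force: [-7.9, -11.6, 6.9]
finger_gap: 11.9
finger_force: 20.0
```

```bash
python3 -m crank '[[0,0,2,0,0,0,0],[60,0,2,0,0,0,0],[60,0,2,0,0,0,0],[60,0,2,0,0,0,0],[60,0,2,0,0,0,0],[60,0,2,-20,0,0,0],[60,0,2,-60,0,0,0],[60,0,2,-100,0,0,0],[60,0,2,-140,0,0,0],[60,0,2,-140,0,0,0]]'; python3 -c "
from h import *
print(rel([460,-60,165],np.pi/2))"
```

```text
clock: 10.35
eef_pos: [503.1, 375.0, 167.9]
eef_rot: [-3.137, -0.008, -0.0]
wrist_force: [0.0, 0.2, -0.3]
finger_gap: 56.5
finger_force: 0.0
(array([-4.300e+01,  4.351e+02,  4.000e-01]), array([ 0., -0., -0.]), np.float64(2.15))
```

```bash
python3 -m crank '[[60,-43,435,-30,0,0,0],[60,-43,435,-30,0,0,0],[60,-43,435,-30,0,0,0],[60,-43,435,-30,0,0,0],[60,-43,435,-30,0,0,0],[60,-43,435,-30,0,0,0],[60,-43,435,-30,0,0,0],[60,-43,435,-30,0,0,0],[60,-43,435,-30,0,0,0],[60,-43,435,-30,0,0,0]]'; python3 -m crank '[[60,0,0,0,0,0,0],[60,0,0,0,0,0,0]]'
python3 - <<'E'
from h import *
print(tcp()[0])
p,d,c=shot('wrist','e'); pt,_,ct=shot('top'); ps,_,cs=shot('side')
cv2.imwrite('pics/e2.png',np.hstack([cv2.resize(p,(400,300)),cv2.resize(pt,(400,300))])[:,:,::-1])
for b in blobs(mask(p,'blue'),100,9000): print('W',cen(b).round(1),cv2.contourArea(b),plane(c,cen(b),60).round(1))
for n,q,k in (('T',pt,ct),('S',ps,cs)):
    for b in blobs(mask(q,'blue'),30,600): print(n,cen(b).round(1),plane(k,cen(b),60).round(1))
E
```

```text
clock: 11.35
eef_pos: [457.7, -64.7, 191.7]
eef_rot: [3.141, -0.0, -0.005]
wrist_force: [-0.0, 0.2, -0.5]
finger_gap: 56.0
finger_force: 0.0
clock: 11.55
eef_pos: [458.2, -60.4, 191.5]
eef_rot: [-3.141, 0.0, 0.001]
wrist_force: [-0.1, 1.7, 0.2]
finger_gap: 56.2
finger_force: 0.0
[458.16519134 -60.36996313 191.46414164]
T [319.9 244. ] [[ 564.5 -117.2   60. ]]
S [349. 259.] [[460.2 -28.4  60. ]]
S [310.7 239. ] [[ 563.2 -101.1   60. ]]
S [389.6 120.7] [[ 363.  -913.2   60. ]]
```

View pics/e2.png

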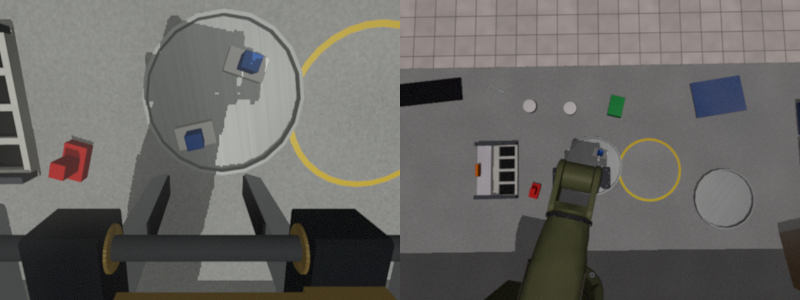

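Wrist view (half-scale): cassette A is at (194,137), B at (251,62), both standing on the tray. The top view shows the gate open.

```bash
cat >> h.py <<'E'
def cloud(p,d,c):
    vv,uu=np.mgrid[0:480,0:640]; o,v=ray(c,np.c_[uu.ravel(),vv.ravel()]); return (o+v*d.ravel()[:,None]).reshape(480,640,3)
def cassettes(n='wrist',save=None,zb=28):
    p,d,c=shot(n,save); X=cloud(p,d,c); H=cv2.cvtColor(p,cv2.COLOR_RGB2HSV)
    m=cv2.inRange(H,np.array((105,110,25)),np.array((130,255,255))); out=[]
    m=cv2.morphologyEx(m,cv2.MORPH_CLOSE,np.ones((7,7)))
    for b in blobs(m,150,20000):
        z=np.zeros((480,640),np.uint8); cv2.drawContours(z,[b],-1,1,-1); Q=X[(z>0)&(d>0)]; zt=np.percentile(Q[:,2],90)
        T=Q[abs(Q[:,2]-zt)<5,:2].astype(np.float32); r=cv2.minAreaRect(T)
        near=X[(abs(X[...,2]-(zt-44))<5)&(np.hypot(X[...,0]-r[0][0],X[...,1]-r[0][1])<42)&(d>0)][:,:2].astype(np.float32)
        R=cv2.minAreaRect(near) if len(near)>50 else None
        if R:
            bp=cv2.boxPoints(R); e=bp[1]-bp[0],bp[2]-bp[1]; L=max(e,key=np.linalg.norm); a=np.arctan2(L[1],L[0])%np.pi
        out.append((cen(b).round(0),zt.round(1),np.round(r[0],1),np.round(r[1],1),R and (np.round(R[0],1),np.round(R[1],1),round(float(a),3))))
    return out
E
python3 -c "
from h import *
for o in cassettes(): print(o)
for o in cassettes('top'): print(o)"
```

```text
(array([310., 224.]), np.float64(72.2), array([460.1, -43.7]), array([21.5, 23.2]), (array([459.6, -43.5]), array([36.2, 59.9]), 1.795))
(array([403.,  98.]), np.float64(72.4), array([ 563.3, -117. ]), array([22.3, 21.3]), (array([ 563.7, -117.4]), array([60.1, 36.2]), 1.262))
(array([507., 154.]), np.float64(18.8), array([ 799.3, -616.7]), array([145.6, 208. ]), None)
```

```bash
python3 -c "
from h import *
print(rel([460,-43.6,100],1.795), rel([460,-43.6,8],1.795))"
```

```text
(array([  1.8, -16.9,  91.7]), array([-0.   , -0.   , -0.223]), np.float64(1.36)) (array([  1.8, -16.9, 183.7]), array([-0.   , -0.   , -0.223]), np.float64(1.36))
```

```bash
python3 -m crank '[[60,2,-17,40,0,0,-0.12],[60,2,-17,80,0,0,-0.223],[60,2,-17,90,0,0,-0.223],[60,2,-17,120,0,0,-0.223],[60,2,-17,150,0,0,-0.223],[60,2,-17,170,0,0,-0.223],[60,2,-17,180,0,0,-0.223],[60,2,-17,183,0,0,-0.223],[60,2,-17,183,0,0,-0.223]]';python3 -m crank '[[0,0,0,0,0,0,0],[0,0,0,0,0,0,0],[0,0,0,0,0,0,0],[0,0,0,0,0,0,0],[0,0,0,0,0,0,0],[0,0,0,0,0,0,0],[0,0,0,0,0,0,0],[0,0,0,0,0,0,0]]' 25
```

```text
clock: 12.7
eef_pos: [460.7, -44.3, 9.6]
eef_rot: [3.141, -0.001, 0.222]
wrist_force: [-0.1, -0.1, 0.7]
finger_gap: 56.1
finger_force: 0.0
clock: 13.5
eef_pos: [460.3, -44.2, 9.0]
eef_rot: [3.141, -0.0, 0.223]
wrist_force: [-1.4, 0.6, 5.8]
finger_gap: 23.7
finger_force: 25.0
```

```bash
python3 -m crank '[[0,0,0,-15,0,0,0],[0,0,0,-40,0,0,0],[0,0,0,-70,0,0,0],[0,0,0,-90,0,0,0],[0,0,0,-90,0,0,0],[0,0,0,-90,0,0,0]]';python3 -c "
from h import *
print(rel([475.3,267.3,95],np.pi/2))"
```

```text
clock: 14.1
eef_pos: [459.8, -44.1, 97.9]
eef_rot: [-3.141, 0.001, 0.223]
wrist_force: [-1.5, -0.4, -3.0]
finger_gap: 23.3
finger_force: 25.0
(array([  83.9, -300.3,    2.9]), array([0.   , 0.   , 0.223]), np.float64(1.17))
```

```bash
python3 -m crank '[[0,10,-35,2,0,0,0.1],[0,20,-70,2,0,0,0.2],[0,31,-110,2,0,0,0.223],[0,42,-150,2,0,0,0.223],[0,53,-190,2,0,0,0.223],[0,64,-230,2,0,0,0.223],[0,75,-270,2,0,0,0.223],[0,81,-290,2,0,0,0.223],[0,84,-300,2,0,0,0.223],[0,84,-300,2,0,0,0.223]]';python3 -m crank '[[0,0,0,0,0,0,0],[0,0,0,0,0,0,0]]'; python3 -c "
from h import *
print(rel([475.3,267.3,40],np.pi/2))
for o in cassettes('wrist','f'): print(o)"
```

```text
clock: 15.1
eef_pos: [475.2, 267.2, 95.3]
eef_rot: [3.141, 0.002, 0.001]
wrist_force: [-0.0, -0.9, -1.2]
finger_gap: 24.0
finger_force: 25.0
clock: 15.3
eef_pos: [475.8, 265.8, 96.5]
eef_rot: [3.141, 0.0, -0.002]
wrist_force: [-0.4, -0.6, -1.1]
finger_gap: 24.2
finger_force: 25.0
(array([-0.5, -1.5, 56.5]), array([-0.   ,  0.   , -0.002]), np.float64(2.01))
(array([330., 314.]), np.float64(159.5), array([475.4, 266.3]), array([24.1, 22.7]), (array([481.6, 266.3]), array([60.1, 24. ]), 1.569))
```

View pics/f.png

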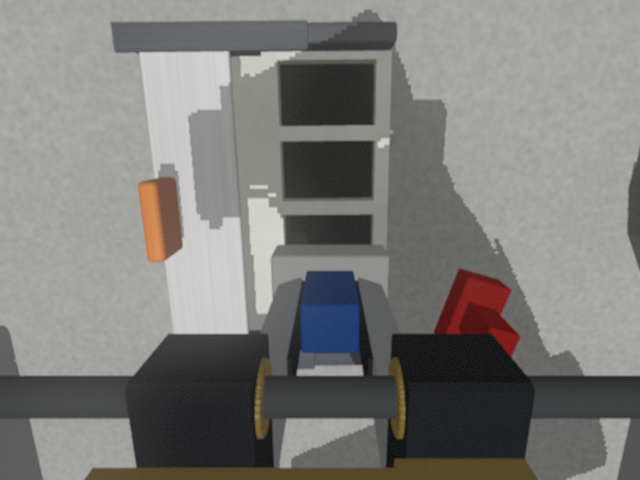

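Here the cassette is held upright and square at (330,310). The free slots show at columns 279–375, rows 61–125 and 141–199.

Run:
```python
from h import *
c=optics.calibration('wrist'); g=cv2.cvtColor(cv2.imread('pics/f.png'),cv2.COLOR_BGR2GRAY).astype(int)
for r in (95,170,230): print(r,g[r,272:292].tolist(),g[r,365:385].tolist())
print(g[118:148,325].tolist(),g[192:220,325].tolist())
print(plane(c,[(279.5,95),(374.5,95),(283,170),(373,170)],22).round(1))
print(plane(c,[(325,125.5),(325,199.5),(325,61),(325,141),(325,214)],22).round(1))
```

```text
95 [140, 138, 139, 136, 140, 133, 110, 95, 82, 63, 54, 52, 50, 54, 51, 54, 51, 53, 49, 50] [44, 48, 44, 47, 48, 43, 47, 51, 68, 89, 112, 135, 144, 143, 141, 140, 144, 141, 143, 144]
170 [139, 138, 138, 139, 141, 138, 138, 137, 133, 113, 96, 83, 64, 49, 52, 53, 50, 54, 55, 49] [43, 45, 42, 50, 42, 44, 58, 80, 96, 117, 135, 142, 140, 139, 140, 140, 140, 142, 142, 139]
230 [210, 209, 208, 210, 209, 210, 210, 210, 210, 211, 204, 176, 131, 99, 81, 69, 73, 68, 65, 64] [45, 41, 43, 45, 44, 59, 84, 99, 119, 133, 136, 137, 135, 134, 137, 135, 136, 133, 135, 136]
[45, 39, 44, 41, 43, 44, 62, 98, 126, 140, 141, 139, 141, 140, 140, 139, 138, 138, 139, 139, 139, 135, 115, 78, 47, 41, 42, 41, 44, 48] [43, 48, 46, 46, 44, 63, 82, 96, 108, 124, 135, 135, 133, 135, 135, 135, 134, 135, 133, 133, 136, 129, 110, 79, 51, 50, 50, 49]
[[578.4 299.9  22. ]
 [578.3 235.8  22. ]
 [528.5 299.2  22. ]
 [528.4 235.5  22. ]]
[[558.6 269.3  22. ]
 [507.5 269.6  22. ]
 [599.5 269.1  22. ]
 [548.3 269.4  22. ]
 [496.9 269.6  22. ]]
```

```bash
python3 -m crank '[[0,0,-1.3,10,0,0,0],[0,0,-1.3,30,0,0,0],[0,0,-1.3,50,0,0,0],[0,0,-1.3,58,0,0,0],[0,0,-1.3,60,0,0,0],[0,0,-1.3,60,0,0,0]]';python3 -m crank '[[0,0,0,6,0,0,0],[0,0,0,12,0,0,0],[0,0,0,17,0,0,0],[0,0,0,21,0,0,0],[0,0,0,24,0,0,0],[0,0,0,24,0,0,0]]'
```

```text
clock: 15.95
eef_pos: [475.9, 268.2, 37.0]
eef_rot: [-3.141, -0.0, -0.0]
wrist_force: [0.5, -0.1, -1.1]
finger_gap: 24.0
finger_force: 25.0
clock: 16.55
eef_pos: [475.6, 268.2, 12.4]
eef_rot: [3.141, 0.001, -0.0]
wrist_force: [-0.0, -0.2, -1.6]
finger_gap: 23.7
finger_force: 25.0
```

```bash
python3 -m crank '[[0,0,0.5,1,0,0,0],[0,0,0.5,1.5,0,0,0],[0,0,0.5,1.5,0,0,0]]';python3 -m crank '[[60,0,0,0,0,0,0],[60,0,0,0,0,0,0],[60,0,0,0,0,0,0],[60,0,0,0,0,0,0],[60,0,0,-30,0,0,0],[60,0,0,-75,0,0,0],[60,0,0,-120,0,0,0],[60,0,0,-150,0,0,0],[60,0,0,-150,0,0,0]]'; python3 -c "
from h import *
print(rel([563.5,-117.2,110],1.262))
for o in cassettes('wrist'): print(o)"
```

```text
clock: 16.85
eef_pos: [475.8, 267.8, 11.3]
eef_rot: [-3.142, -0.0, -0.0]
wrist_force: [-0.0, 0.7, -0.6]
finger_gap: 23.9
finger_force: 25.0
clock: 17.75
eef_pos: [477.4, 268.6, 165.8]
eef_rot: [-3.138, -0.007, -0.0]
wrist_force: [-0.2, 0.8, 0.1]
finger_gap: 56.6
finger_force: 0.0
(array([ 85.8, 386. ,  55.2]), array([-0.002,  0.001,  0.309]), np.float64(2.02))
(array([331., 239.]), np.float64(74.4), array([475.5, 267.8]), array([21.2, 20.1]), (array([475.8, 268.1]), array([59.8, 35.4]), 1.569))
```

```bash
python3 -m crank '[[60,10,45,0,0,0,0.05],[60,20,90,0,0,0,0.1],[60,31,140,0,0,0,0.15],[60,42,190,0,0,0,0.2],[60,53,240,0,0,0,0.25],[60,64,290,0,0,0,0.309],[60,75,335,0,0,0,0.309],[60,82,370,0,0,0,0.309],[60,86,386,0,0,0,0.309],[60,86,386,0,0,0,0.309]]';python3 -m crank '[[60,0,0,0,0,0,0]]'; python3 -c "
from h import *
print(rel([563.5,-117.2,8],1.262))
for o in cassettes('wrist'): print(o)"
```

```text
clock: 18.8
eef_pos: [561.4, -119.4, 159.8]
eef_rot: [3.142, 0.002, -0.311]
wrist_force: [0.0, 0.1, 0.5]
finger_gap: 56.5
finger_force: 0.0
clock: 18.9
eef_pos: [561.3, -117.2, 160.5]
eef_rot: [-3.141, 0.001, -0.309]
wrist_force: [-0.4, 0.4, 0.5]
finger_gap: 56.4
finger_force: 0.0
(array([  2.3,  -0.6, 152.5]), array([-0., -0., -0.]), np.float64(1.61))
(array([329., 233.]), np.float64(72.2), array([ 564.3, -117.7]), array([21.1, 21.2]), (array([ 564.1, -117.6]), array([60. , 35.5]), 1.263))
```

```bash
python3 -m crank '[[60,2.5,0,30,0,0,0],[60,2.5,0,70,0,0,0],[60,2.5,0,105,0,0,0],[60,2.5,0,130,0,0,0],[60,2.5,0,145,0,0,0],[60,2.5,0,151,0,0,0],[60,2.5,0,151,0,0,0]]';python3 -m crank '[[0,0,0,0,0,0,0],[0,0,0,0,0,0,0],[0,0,0,0,0,0,0],[0,0,0,0,0,0,0],[0,0,0,0,0,0,0],[0,0,0,0,0,0,0],[0,0,0,0,0,0,0]]' 25; python3 -m crank '[[0,0,0,-15,0,0,0],[0,0,0,-40,0,0,0],[0,0,0,-70,0,0,0],[0,0,0,-90,0,0,0],[0,0,0,-95,0,0,0],[0,0,0,-95,0,0,0]]';python3 -c "
from h import *
print(rel([527.3,267.4,97],np.pi/2))"
```

```text
clock: 19.65
eef_pos: [564.2, -118.5, 10.5]
eef_rot: [-3.142, -0.0, -0.308]
wrist_force: [0.8, 0.8, -0.2]
finger_gap: 56.4
finger_force: 0.0
clock: 20.35
eef_pos: [564.3, -119.1, 10.6]
eef_rot: [-3.142, -0.001, -0.309]
wrist_force: [-1.4, 0.6, 5.7]
finger_gap: 23.7
finger_force: 25.0
clock: 20.95
eef_pos: [564.2, -119.0, 105.8]
eef_rot: [-3.142, -0.001, -0.309]
wrist_force: [0.1, 1.2, -1.5]
finger_gap: 24.0
finger_force: 25.0
(array([-152.7, -356.9,    8.7]), array([ 0.   , -0.   , -0.309]), np.float64(1.61))
```

```bash
python3 -m crank '[[0,-14,-33,0,0,0,-0.06],[0,-31,-73,0,0,0,-0.12],[0,-49,-115,0,0,0,-0.18],[0,-67,-157,0,0,0,-0.25],[0,-85,-199,0,0,0,-0.309],[0,-103,-241,0,0,0,-0.309],[0,-121,-283,0,0,0,-0.309],[0,-139,-325,0,0,0,-0.309],[0,-149,-348,0,0,0,-0.309],[0,-153,-357,0,0,0,-0.309]]';python3 -m crank '[[0,0,0,0,0,0,0],[0,0,0,0,0,0,0]]'; python3 -c "
from h import *
print(rel([527.3,267.6,36],np.pi/2))
for o in cassettes('wrist','g'): print(o)"
```

```text
clock: 21.95
eef_pos: [525.7, 269.6, 103.7]
eef_rot: [3.141, 0.002, 0.002]
wrist_force: [-0.1, 0.0, -1.7]
finger_gap: 24.0
finger_force: 25.0
clock: 22.15
eef_pos: [526.9, 266.5, 104.6]
eef_rot: [3.141, 0.001, -0.001]
wrist_force: [-0.3, 0.0, -1.2]
finger_gap: 23.9
finger_force: 25.0
(array([ 0.5, -1.2, 68.6]), array([-0.   ,  0.   , -0.001]), np.float64(1.98))
(array([330., 313.]), np.float64(166.0), array([526.2, 266.9]), array([24. , 22.8]), (array([533.5, 267. ]), array([22.3, 60.1]), 1.575))
```

```bash
python3 -m crank '[[0,0.8,-0.5,10,0,0,0],[0,0.8,-0.5,35,0,0,0],[0,0.8,-0.5,55,0,0,0],[0,0.8,-0.5,64,0,0,0],[0,0.8,-0.5,66,0,0,0],[0,0.8,-0.5,66,0,0,0]]';python3 -m crank '[[0,0,0,6,0,0,0],[0,0,0,12,0,0,0],[0,0,0,17,0,0,0],[0,0,0,21,0,0,0],[0,0,0,25,0,0,0],[0,0,0,26,0,0,0],[0,0,0,26,0,0,0]]'
```

```text
clock: 22.8
eef_pos: [528.1, 267.9, 39.6]
eef_rot: [-3.141, -0.0, -0.001]
wrist_force: [-0.4, -0.5, -1.4]
finger_gap: 24.1
finger_force: 25.0
clock: 23.5
eef_pos: [527.7, 268.1, 13.2]
eef_rot: [3.142, 0.0, -0.0]
wrist_force: [-0.4, 0.5, -1.6]
finger_gap: 23.9
finger_force: 25.0
```

```bash
python3 -m crank '[[0,0,0,0.7,0,0,0],[0,0,0,0.7,0,0,0],[60,0,0,0.7,0,0,0],[60,0,0,0.7,0,0,0],[60,0,0,0.7,0,0,0],[60,0,0,0.7,0,0,0],[60,0,0,-30,0,0,0],[60,0,0,-75,0,0,0],[60,0,0,-120,0,0,0],[60,0,0,-120,0,0,0]]'; python3 -m crank '[[60,0,0,0,0,0,0]]'
python3 - <<'E'
from h import *
for o in cassettes('wrist','g2'): print(o)
p=cv2.imread('pics/g2.png')[:,:,::-1]; c=optics.calibration('wrist')
m=cv2.inRange(cv2.cvtColor(p,cv2.COLOR_RGB2HSV),(5,100,90),(18,255,255)); m[330:]=0
for o in blobs(m,50,9000): r=cv2.boundingRect(o); print(r,plane(c,cen(o),68).round(1))
print(rel([501.3,373.5,130],np.pi/2))
E
```

```text
clock: 24.5
eef_pos: [530.2, 269.2, 139.8]
eef_rot: [-3.138, -0.009, -0.0]
wrist_force: [-0.0, 0.5, -0.6]
finger_gap: 56.9
finger_force: 0.0
clock: 24.6
eef_pos: [528.0, 268.2, 133.8]
eef_rot: [-3.141, -0.001, -0.0]
wrist_force: [-0.8, -0.2, -0.8]
finger_gap: 56.9
finger_force: 0.0
(array([331., 315.]), np.float64(74.3), array([475.7, 267.9]), array([23.2, 21.8]), (array([486.1, 268.7]), array([57.4, 59.8]), 1.592))
(array([331., 247.]), np.float64(74.3), array([527.5, 268.3]), array([20.3, 21.1]), (array([515.5, 268.6]), array([59.8, 59.9]), 1.58))
(176, 248, 31, 65) [[499.7 372.3  68. ]]
(array([ -26.1, -105.5,    2.5]), array([-0.,  0., -0.]), np.float64(1.98))
```

View pics/g2.png

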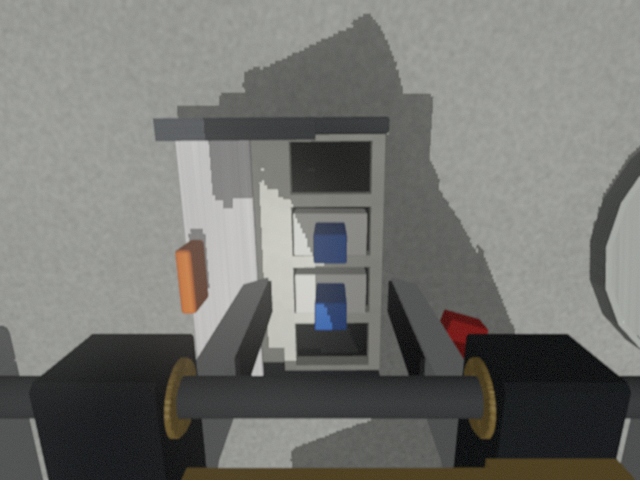

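Both cassettes are seated at (331,245) and (331,310), with tops at 74 mm. The gate handle is at (191,278).

```bash
python3 -m crank '[[60,-12,-45,0,0,0,0],[60,-26,-90,0,0,0,0],[60,-26,-105,0,0,0,0],[60,-26,-105,10,0,0,0],[60,-26,-105,50,0,0,0],[60,-26,-105,80,0,0,0],[60,-26,-105,100,0,0,0],[60,-26,-105,110,0,0,0],[60,-26,-105,111,0,0,0]]';python3 -m crank '[[0,0,0,0,0,0,0],[0,0,0,0,0,0,0],[0,0,0,0,0,0,0],[0,0,0,0,0,0,0],[0,0,0,0,0,0,0],[0,0,0,0,0,0,0],[0,0,0,0,0,0,0],[0,0,0,0,0,0,0],[0,0,0,0,0,0,0]]' 20
```

```text
clock: 25.55
eef_pos: [501.4, 371.6, 20.4]
eef_rot: [3.14, 0.002, -0.001]
wrist_force: [0.3, -0.1, -0.0]
finger_gap: 56.5
finger_force: 0.0
clock: 26.45
eef_pos: [501.8, 373.2, 22.4]
eef_rot: [-3.141, -0.0, -0.0]
wrist_force: [-0.6, -0.2, 2.2]
finger_gap: 12.0
finger_force: 20.0
```

```bash
python3 -m crank '[[0,0,6,0,0,0,0],[0,0,14,0,0,0,0],[0,0,22,0,0,0,0],[0,0,30,0,0,0,0],[0,0,37,0,0,0,0],[0,0,41,0,0,0,0],[0,0,43,0,0,0,0],[0,0,43,0,0,0,0]]';python3 -m crank '[[0,0,1,0,0,0,0],[0,0,2,0,0,0,0],[0,0,2.5,0,0,0,0],[0,0,2.5,0,0,0,0],[0,0,2.5,0,0,0,0]]'
```

```text
clock: 27.25
eef_pos: [502.1, 329.6, 22.4]
eef_rot: [3.141, -0.0, -0.0]
wrist_force: [4.5, -2.1, 2.7]
finger_gap: 11.5
finger_force: 20.0
clock: 27.75
eef_pos: [502.2, 329.1, 22.5]
eef_rot: [-3.139, -0.002, 0.0]
wrist_force: [7.8, 10.4, -1.4]
finger_gap: 11.9
finger_force: 20.0
```

```bash
python3 -m crank '[[0,0,-1.8,0,0,0,0],[60,0,-1.8,0,0,0,0],[60,0,-1.8,0,0,0,0],[60,0,-1.8,0,0,0,0],[60,0,-1.8,0,0,0,0],[60,0,-1.8,-30,0,0,0],[60,0,-1.8,-75,0,0,0],[60,0,-1.8,-120,0,0,0],[60,0,-1.8,-160,0,0,0],[60,0,-1.8,-180,0,0,0]]'; python3 -m crank '[[60,0,40,0,0,0,0],[60,-15,90,0,0,0,0],[60,-35,140,0,0,0,0],[60,-50,190,0,0,0,0],[60,-70,240,0,0,0,0],[60,-80,290,0,0,0,0],[60,-80,330,0,0,0,0],[60,-80,350,0,0,0,0],[60,-80,350,0,0,0,0]]'
python3 - <<'E'
from h import *
p,d,c=shot('wrist','k'); pt,dt,ct=shot('top','kt'); ps,_,cs=shot('side')
cv2.imwrite('pics/k2.png',np.hstack([cv2.resize(p,(400,300)),cv2.resize(pt[180:360,90:330],(400,300))])[:,:,::-1])
print(tcp()[0])
for n,q,k in (('W',p,c),('T',pt,ct)):
    X=cloud(q,(d if n=='W' else dt),k); m=(abs(X[...,2]-22)<5)&(np.hypot(X[...,0]-515,X[...,1]+85)<160)&(X[...,0]>300)
    P=X[m][:,:2]; 
    for it in range(4):
        A=np.c_[2*P,np.ones(len(P))]; s=np.linalg.lstsq(A,(P**2).sum(1),rcond=None)[0]; r=np.sqrt(s[2]+s[0]**2+s[1]**2); e=abs(np.hypot(*(P-s[:2]).T)-r)
        P=P[e<max(6,np.median(e)*2)]
    print(n,'tray',s[:2].round(1),r.round(1),len(P))
ot=blobs(mask(pt,'orange'),10,900)
for o in ot: print('handle',plane(ct,cen(o),70).round(1))
for o in cassettes('top'): print(o[:3])
E
```

```text
clock: 28.75
eef_pos: [502.3, 329.8, 206.3]
eef_rot: [-3.139, -0.004, -0.0]
wrist_force: [-0.5, -0.1, 0.0]
finger_gap: 56.7
finger_force: 0.0
clock: 29.65
eef_pos: [421.4, -22.8, 202.4]
eef_rot: [3.141, -0.0, -0.004]
wrist_force: [-0.4, 0.7, -0.2]
finger_gap: 56.5
finger_force: 0.0
[421.66466266 -19.98860893 202.25655434]
W tray [515.4 -85. ] 117.5 4297
T tray [515.4 -84.7] 117.8 463
handle [[501.  331.1  70. ]]
(array([507., 154.]), np.float64(18.9), array([ 799. , -617.1]))
```

View pics/k2.png

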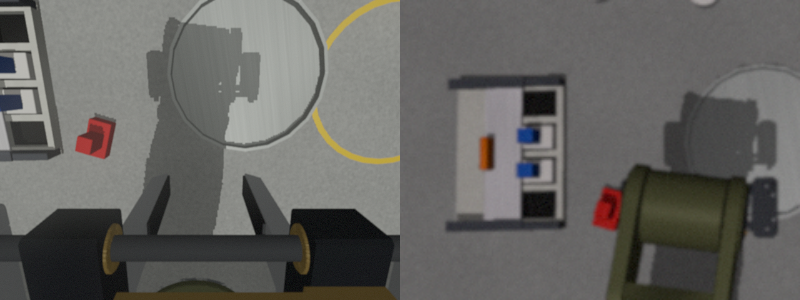

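Left: the tray is empty with its centre near (248,67), and the fingers are clear of it. Right: the gate is shut over both cassettes, with the handle at (486,153). Next I push the tray from inside its leading rim with both fingers open.

```bash
python3 -c "
from h import *
print(rel([509.4,-159.7,100],-0.0795))"
```

```text
(array([ 87.6, 140.1, 102.2]), array([-0.   , -0.   , -1.491]), np.float64(1.44))
```

```bash
python3 -m crank '[[100,20,40,20,0,0,-0.149],[100,40,80,40,0,0,-0.298],[100,60,110,60,0,0,-0.447],[100,88,140,80,0,0,-0.596],[100,88,140,90,0,0,-0.745],[100,88,140,95,0,0,-0.894],[100,88,140,100,0,0,-1.043],[100,88,140,100,0,0,-1.192],[100,88,140,100,0,0,-1.341],[100,88,140,100,0,0,-1.491]]'; python3 -m crank '[[100,0,0,0,0,0,0],[100,0,0,0,0,0,0],[100,0,0,0,0,0,0]]'; python3 -c "
from h import *
print(rel([509.4,-159.7,-17],-0.0795),tcp()[1].as_matrix().round(2).tolist())"
```

```text
clock: 30.85
eef_pos: [510.1, -159.2, 102.0]
eef_rot: [-3.141, -0.0, 1.495]
wrist_force: [-0.6, -0.1, 0.6]
finger_gap: 93.9
finger_force: 0.0
clock: 31.15
eef_pos: [509.8, -160.1, 102.2]
eef_rot: [-3.141, -0.0, 1.484]
wrist_force: [-0.2, -0.2, -0.7]
finger_gap: 93.8
finger_force: 0.0
(array([  0.3,  -0.4, 119.2]), array([ 0.   , -0.   , -0.007]), np.float64(-0.29)) [[0.09, 1.0, -0.0], [1.0, -0.09, 0.0], [0.0, -0.0, -1.0]]
```

```bash
python3 -m crank '[[100,0,0,20,0,0,0],[100,0,0,50,0,0,0],[100,0,0,80,0,0,0],[100,0,0,100,0,0,0],[100,0,0,108,0,0,0],[100,0,0,114,0,0,0],[100,0,0,118,0,0,0],[100,0,0,118,0,0,0]]'; python3 -m crank '[[100,-4,0,0,0,0,0],[100,-8,0,0,0,0,0],[100,-12,0,0,0,0,0],[100,-17,0,0,0,0,0],[100,-22,0,0,0,0,0],[100,-28,0,0,0,0,0],[100,-34,0,0,0,0,0],[100,-40,0,0,0,0,0]]'
```

```text
clock: 31.95
eef_pos: [509.9, -160.6, -15.4]
eef_rot: [3.141, 0.0, 1.487]
wrist_force: [-0.8, -0.3, -0.4]
finger_gap: 94.1
finger_force: 0.0
clock: 32.75
eef_pos: [506.3, -200.9, -15.7]
eef_rot: [3.142, -0.0, 1.487]
wrist_force: [0.4, 2.3, 1.0]
finger_gap: 94.0
finger_force: 1.4
```

```bash
python3 -m crank '[[100,-8,0,0,0,0,0],[100,-18,0,0,0,0,0],[100,-28,0,0,0,0,0],[100,-38,0,0,0,0,0],[100,-48,0,0,0,0,0],[100,-58,0,0,0,0,0],[100,-68,0,0,0,0,0],[100,-78,0,0,0,0,0],[100,-88,0,0,0,0,0],[100,-96,0,0,0,0,0]]'; python3 -m crank '[[100,-8,0,0,0,0,0],[100,-18,0,0,0,0,0],[100,-28,0,0,0,0,0],[100,-38,0,0,0,0,0],[100,-48,0,0,0,0,0],[100,-58,0,0,0,0,0],[100,-67,0,0,0,0,0],[100,-75,0,0,0,0,0],[100,-81,0,0,0,0,0],[100,-85,0,0,0,0,0]]'
cat > tr.py <<'E'
from h import *
P=tcp()[0]; print(P)
for n in ('wrist','top'):
    q,d,k=shot(n); X=cloud(q,d,k); m=(abs(X[...,2]-21)<5)&(np.hypot(X[...,0]-P[0],X[...,1]-P[1])<230)&(X[...,0]>300)&(X[...,1]>-470)
    P2=X[m][:,:2]
    for it in range(6):
        A=np.c_[2*P2,np.ones(len(P2))]; s=np.linalg.lstsq(A,(P2**2).sum(1),rcond=None)[0]; r=np.sqrt(s[2]+s[0]**2+s[1]**2); e=abs(np.hypot(*(P2-s[:2]).T)-r)
        P2=P2[e<max(6,np.median(e)*2)]
    print(n,s[:2].round(1),r.round(1),len(P2))
    H=cv2.cvtColor(q,cv2.COLOR_RGB2HSV); ys=np.argwhere(cv2.inRange(H,np.array((20,100,60)),np.array((32,255,255)))>0)[:,::-1]
    W=plane(k,ys,0)[:,:2]; W=W[np.hypot(W[:,0]-496,W[:,1]+320)<150]
    if len(W)>30: print('ring',np.array(cv2.minEnclosingCircle(W.astype(np.float32))[0]),cv2.minEnclosingCircle(W.astype(np.float32))[1])
E
python3 tr.py
```

```text
clock: 33.75
eef_pos: [498.2, -297.0, -15.8]
eef_rot: [-3.142, -0.0, 1.487]
wrist_force: [-0.4, 2.2, 1.8]
finger_gap: 94.2
finger_force: 1.6
clock: 34.75
eef_pos: [491.2, -381.3, -15.7]
eef_rot: [3.142, 0.0, 1.487]
wrist_force: [0.9, 3.0, 1.9]
finger_gap: 94.0
finger_force: 1.7
[ 491.18199753 -381.32054865  -15.71515194]
wrist [ 499.2 -289.9] 116.9 16827
ring [ 495.61843872 -329.15487671] 131.31158447265625
top [ 499.5 -289.7] 117.9 305
ring [ 495.1706543  -341.42590332] 137.4375
```

```bash
python3 -m crank '[[100,-6,0,0,0,0,0],[100,-13,0,0,0,0,0],[100,-20,0,0,0,0,0],[100,-26,0,0,0,0,0],[100,-29,0,0,0,0,0],[100,-31,0,0,0,0,0],[100,-31,0,0,0,0,0]]'; python3 -m crank '[[100,6,0,0,0,0,0],[100,6,0,-15,0,0,0],[100,6,0,-50,0,0,0],[100,6,0,-95,0,0,0],[100,6,0,-140,0,0,0],[100,6,0,-190,0,0,0],[100,6,0,-200,0,0,0]]'; python3 -m crank '[[100,0,0,0,0,0,0],[100,0,0,0,0,0,0]]'; python3 tr.py
```

```text
clock: 35.55
eef_pos: [488.6, -412.0, -15.7]
eef_rot: [3.142, 0.0, 1.487]
wrist_force: [0.2, 1.4, -0.0]
finger_gap: 93.9
finger_force: 0.4
clock: 36.25
eef_pos: [490.6, -406.8, 192.3]
eef_rot: [3.134, 0.006, 1.488]
wrist_force: [0.4, -0.2, -0.1]
finger_gap: 94.0
finger_force: 0.0
clock: 36.45
eef_pos: [488.8, -405.3, 183.3]
eef_rot: [-3.14, -0.001, 1.487]
wrist_force: [0.7, -1.2, -0.7]
finger_gap: 93.8
finger_force: 0.0
[ 488.80345468 -405.28109542  183.30092181]
wrist [ 496.7 -320.8] 117.3 5094
ring [ 496.36218262 -321.08905029] 131.7926788330078
top [ 497.1 -319.9] 117.8 406
ring [ 489.24688721 -325.40921021] 141.2957000732422
```

Run:
```python
from h import *
pt,dt,ct=shot('top'); ps,ds,cs=shot('side')
cv2.imwrite('pics/z.png',np.hstack([cv2.resize(pt[100:360,90:470],(400,300)),cv2.resize(ps[180:430,200:440],(400,300))])[:,:,::-1])
for o in blobs(mask(pt,'orange'),10,900): print('handle',plane(ct,cen(o),70).round(1))
X=cloud(pt,dt,ct)
for b in blobs(mask(pt,'blue'),20,200): u=cen(b); print(u.round(0),plane(ct,u,66).round(1),X[int(u[1]),int(u[0])].round(1))
```

```text
handle [[501.4 330.2  70. ]]
[165. 282.] [[475.4 267.6  66. ]] [477.2 267.2  70.6]
[166. 261.] [[527.5 267.9  66. ]] [529.  267.3  73. ]
```

View pics/z.png

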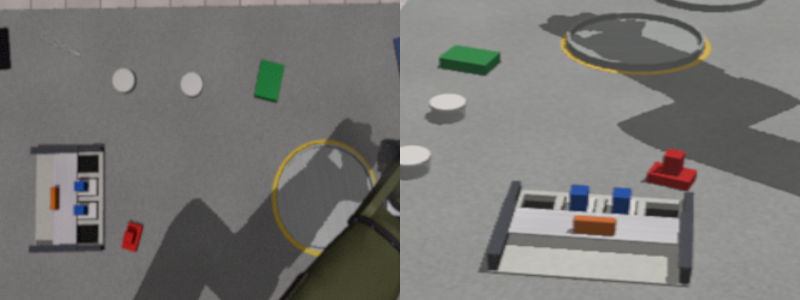

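The gate is shut with its handle at (55,198) in the left panel and both blue grips standing upright beside it. The tray is concentric with the yellow ring at (325,197), and the pots, box and red look-alike have not moved.

```bash
python3 -c "
from cell import manip
print(manip.sign_off())"
```

```text
the job is handed in; nothing more can be done
None
```

The job is handed in, with no verdict shown: both blue cassettes seated upright and the gate shut over them, the tray within about 1 mm of the ring's centre by camera, and the pots, green box and red look-alike left where they were.

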